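Pin the stacked mould frames together in the loading jig

TASK

Slide the three loose mould frames in the jig's channel up against its end stop so that their pin holes line up, then take the headed steel pin from its stand and put it down through all three frames into the socket below, fully home with its collar on the top frame, and let go. Work by feel and gently: never load the jig with more than about 25 N, sideways or downwards. Do not disturb the other things on the bench.

Things in the scene. Friction and masses are not known exactly. Their poses are not given: they have to be found in the camera images.
- jig: Fixed jig: grey base 190 x 96 mm, two aluminium side rails from x = -75 to 95 mm, tops 44 mm above the bench, channel 61.6 mm wide between them. Origin: on the bench, 85 mm from the base's -x edge; x along the channel to the end stop, z up. The channel's -x end is open. A clamped steel shoe in it, not to be shifted, is its floor (deck 24 mm above the bench), with the end stop at its +x end.
- jig_deck (a point): Point at deck height above the jig's origin. The stop's face lies 50 to 80 mm ahead of it (differs every time, not reported), top 52 mm above the bench. Deck's one socket: 12.5 mm wide, 18 mm deep, on the centre line, 15 mm before the stop: under the frames' holes when they touch the stop. A groove 40 mm wide, bottom 6 mm above the bench, runs in the deck from the -x end to 62 mm before the stop, so a pusher can go lower than the frames.
- frame_bottom: The bottom of three like aluminium frames lying loose on one another in the channel, out of line: 70 x 60 x 9 mm, 0.08 to 0.17 kg, a 30 mm square window (centre x = -11 mm), a round pin hole 13 mm wide (centre x = +20 mm, 15 mm from the +x edge). Origin: centre of its underside, 24 mm above the bench; x lengthwise to the pin hole's end, as the jig's x; 0.8 mm play to each rail.
- frame_bottom_hole (a point): Centre of the pin hole of the bottom frame, at mid thickness.
- frame_middle: The middle of three like aluminium frames lying loose on one another in the channel, out of line: 70 x 60 x 9 mm, 0.08 to 0.17 kg, a 30 mm square window (centre x = -11 mm), a round pin hole 13 mm wide (centre x = +20 mm, 15 mm from the +x edge). Origin: centre of its underside, 33 mm above the bench; x lengthwise to the pin hole's end, as the jig's x; 0.8 mm play to each rail.
- frame_middle_hole (a point): Centre of the pin hole of the middle frame, at mid thickness.
- frame_top: The top of three like aluminium frames lying loose on one another in the channel, out of line: 70 x 60 x 9 mm, 0.08 to 0.17 kg, a 30 mm square window (centre x = -11 mm), a round pin hole 13 mm wide (centre x = +20 mm, 15 mm from the +x edge). Origin: centre of its underside, 42 mm above the bench; x lengthwise to the pin hole's end, as the jig's x; 0.8 mm play to each rail.
- frame_top_hole (a point): Centre of the pin hole of the top frame, at mid thickness.
- stand: Fixed white block 54 x 54 x 50 mm on a 70 x 70 mm foot, with one upright hole in which the pin stands. Origin: centre of its underside on the bench, z up.
- pin: Loose headed steel pin, 0.08 kg, upright in the stand: shank 10 mm thick, 43 mm long, nose chamfered to 6 mm over the last 3 mm; collar 22 mm wide, 4 mm thick; above it a round grip 16 mm thick, from 4 to 42 mm above the collar's underside. Origin: on the axis at the collar's underside (50 mm above the bench in the stand, 51 mm when home on the top frame); z towards the grip.
- pin_tip (a point): The nose end of the pin, on its axis, 43 mm below the collar's underside; 8 mm above the bench when the pin is fully home.
- specimen_jar: Bystander: white specimen jar, 47 mm wide, 60 mm high; origin at the centre of its underside.
- label_roll: Bystander: roll of white labels lying flat, 58 mm wide, 25 mm high; origin at the centre of its underside.
- mould: Bystander: small metal base mould 30 x 39 x 12 mm; origin at the centre of its underside.
- cassette: Bystander: flat green tissue cassette 30 x 41 x 6 mm; origin at the centre of its underside.
There are look-alikes about, which are no part of the job. Leave any yellow look-alike of the frame_top alone.

How it is judged:
By the outcome, as a careful person would: the job done as asked, in the order asked, and still so for the second after the job is handed in, with the robot touching nothing.
It also fails if it takes over 54 s, if anything falls off the work surface, if the arm or the gripper's body presses on something with over 40 N, if the wrist force passes 120 N, or if a joint passes its speed limit or range.

ROBOT

A 6-joint arm with a two-finger parallel gripper is mounted at the origin on the work surface; the furniture and walls round the work are solid. World frame = base frame: x ahead of the robot, y to its left, z up, the work surface at z = 0. Lengths are in mm, angles in rad, forces in N, time in s.
With the tool pointing down it reaches from about 300 to 775 mm from the base axis. Payload 14.6 kg.
Tool frame: the origin (TCP) lies between the finger pads; the fingertips stand 22 mm ahead of it and the grasp point (between the pads) lies 3 mm ahead of it (finger_overhang is the distance from the TCP to the fingertips, in mm); z points along the fingers, y is the direction in which the jaws open and shut (so a half turn about z gives the same grasp; the last joint's range is limited). The gripper opens to 94 mm and grips with 3 to 60 N. Pads are 16 mm wide; open, the fingers measure 119 mm over their backs; the gripper's body (75 mm by 177 mm) begins 78 mm behind the grasp point.
Start: joints at [1.173, 0.3, 1.521, -0, 1.321, -0.067], TCP at [178.637, 520.171, 227.446] pointing down, gripper open.
Joint ranges: [-3.03, 3.03], [-0.79, 2.21], [0.23, 2.52], [-1.04, 4.18], [0, 3.07], [-2.55, 2.55]. Speed limits (rad/s): [2.22, 2.22, 2.57, 3.14, 3.14, 3.14].

INTERFACE

Orientations are given as [roll, pitch, yaw] about the fixed x, y, z axes, in that order (R = Rz(yaw) Ry(pitch) Rx(roll)).
In Python, from cell import * gives the robot as it stands.
- The arm moves only by the tool jog_arm, never from a script. Its argument "increments" is a list of rows, each a list of 7 numbers: the shift along the tool's x, y, z in cm, then the turn, a rotation vector about the tool's x, y, z in degrees, then the finger opening in cm, from 0 to 9.4. In form: [[x, y, z, wx, wy, wz, grip], ...]. A call has 1 to 20 rows; each row shifts and turns the commanded pose from where the row before left it, along the tool's axes as they then stand; what a row does not reach is not made up. A row lasts 1/8 s, in which the tool goes at most 62.5 mm and 10.7 degrees, less where a joint would pass 70% of its speed; a pose out of reach is approached as far as the arm can. A call is refused whole if a number of a shift passes 6.25 or a number of a turn 10.7, either way. A call with a gripper value outside its range is refused whole. The fingers move at their own pace and stop on an object; "squeeze" is the grip in N (left out, the last holds). Time passes only in rows, so rows that do not move let the fingers close. It gives the time, the measured TCP pose, the force and the opening at its end, in the units of the state.
- read_state(): the state, without advancing time (a new reading comes with each control period).
- camera(name): name is "scene" or "top" or "wrist"; returns a dict with "image" (384x512x3 uint8, red, green, blue), "K" (3x3 intrinsics, pixels), "rvec" (rotation vector, rad) and "tvec" (3), from world to camera coordinates, as OpenCV has them. Camera axes: x right, y down, z forward; pixel columns grow to the right and rows downward; lengths in mm; the calibration is good to about 2 mm. A picture is of the moment at which its call begins. There is no depth.
- sign_off(): hands the job in, once; it reports no verdict.
Trained networks look in a picture, given as the dict that the camera call returned (one of the last four; its "shot" number tells which), for a name from the list of things; names that differ only in an ending like _2 or _b are one class to them, and where a whole thing is asked for, a point or a joint stands for the part that bears it (a point fixed in the world has none). Each returns a list of dicts, best first, with "conf" (0 to 1); they miss things now and then, are a little off and sometimes report something else, mostly with a low value. They report only what shows in the picture. A call takes as long as a camera call. They do not tell look-alikes from the thing itself.
- recognise(picture, name): "centre" ([x, y, z] in mm, in the coordinates of the camera as it stood for that picture, good to about 4 mm: the middle of the surface that is visible of it).
- regions_of(picture, name): "mask" (384x512 bool, what is visible of it).
The state is a dict: "clock": time; "joints": joint angles; "qd": joint speeds; "effort": joint torques, N m; "eef_pos": TCP position; "eef_rot": TCP orientation; "wrist_force": force on the tool from outside, world axes, zero at the start; "moment": the same for the moment, N m; "finger_gap": finger opening in mm.
Only numpy, scipy, OpenCV 4.12 (cv2) and the standard library are available. Lean on these libraries where they do the work, as an engineer would, in place of code of your own. Each camera call takes 0.05 s, during which the arm holds its last target.

## Working session

There is one attempt and no reset: what is moved stays moved. The work goes in short steps, Python scripts to look and compute and a tool call to move; the robot and the scene stay as the last step left them, time stands still between calls to the robot, and variables do not carry over. Pictures are saved under pics/ and viewed, and the job is handed in when it is done.

Besides the shell and the picture viewer there is one more tool, called after "Call:" as a command line: name --pt "numbers of a row" for each row, then --argument value for the rest. jog_arm: Moves the arm, as the interface text tells. Its arguments: {"type":"object","properties":{"increments":{"type":"array"},"squeeze":{"type":"number"}},"required":["increments"]}

```bash
ls; mkdir -p pics; cat > h.py <<'E'
from cell import *
import numpy as np, cv2
def save(p,n,scale=1): 
    im=cv2.cvtColor(p["image"],cv2.COLOR_RGB2BGR)
    cv2.imwrite("pics/"+n,im)
def RT(p):
    R=cv2.Rodrigues(np.array(p["rvec"],float))[0]; return R,np.array(p["tvec"],float).reshape(3)
def c2w(p,c):
    R,t=RT(p); return R.T@(np.array(c)-t)
def pix2z(p,u,v,z):
    R,t=RT(p); d=R.T@np.linalg.inv(np.array(p["K"]))@np.array([u,v,1.]); o=-R.T@t
    return o+d*(z-o[2])/d[2]
def w2pix(p,w):
    R,t=RT(p); c=np.array(p["K"])@(R@np.array(w,float)+t); return c[:2]/c[2]
E
python3 - <<'E'
from h import *
s=read_state(); print(s)
for n in ["scene","top"]:
    p=camera(n); save(p,n+"0.png")
    R,t=RT(p); print(n,(-R.T@t).round())
    for o in ["jig","frame_bottom","frame_middle","frame_top","frame_top_hole","stand","pin","specimen_jar","label_roll","mould","cassette"]:
        r=recognise(p,o); print(o,[(round(x["conf"],2),c2w(p,x["centre"]).round(1).tolist(),w2pix(p,c2w(p,x["centre"])).round().tolist()) for x in r[:3]])
E
```

```text
pics
{'clock': 0.0, 'joints': array([ 1.17339262e+00,  3.00446530e-01,  1.52157520e+00,  1.58721200e-05,
        1.32073041e+00, -6.65860054e-02]), 'qd': array([-3.65833197e-05, -1.02822750e-03,  9.16678697e-04,  2.64983292e-04,
        1.51174087e-03,  4.09998657e-05]), 'effort': array([ 1.02352151e-03, -5.31776798e+01, -3.52749896e+01,  7.09126191e-02,
        2.40256899e-02, -7.01363865e-05]), 'eef_pos': array([178.54676411, 519.95579451, 226.902291  ]), 'eef_rot': array([-3.14043676e+00, -9.24880384e-05,  2.81077096e+00]), 'wrist_force': array([-0.01532696, -0.52051884,  0.83203487]), 'moment': array([-0.00979686,  0.01145744,  0.04327919]), 'finger_gap': 94.06279113667617}
scene [886. 688. 518.]
jig [(0.73, [539.7, 2.6, 23.4], [227.0, 219.0])]
frame_bottom []
frame_middle []
frame_top [(0.81, [516.3, -52.6, 48.1], [224.0, 196.0]), (0.73, [271.8, -221.7, 6.4], [272.0, 161.0])]
frame_top_hole [(0.78, [267.6, -223.5, 7.6], [273.0, 160.0]), (0.73, [519.1, -50.5, 47.5], [223.0, 197.0])]
stand [(0.82, [523.8, 211.8, 37.4], [290.0, 264.0])]
pin [(0.69, [513.8, 196.4, 75.3], [290.0, 240
[... 177 characters left out ...]
cassette []
top [ 282.    4. 1020.]
jig [(0.62, [505.2, -32.5, 24.5], [260.0, 186.0])]
frame_bottom [(0.2, [397.2, 115.0, 7.0], [213.0, 229.0])]
frame_middle [(0.54, [521.2, -96.7, 42.1], [282.0, 177.0])]
frame_top [(0.89, [513.1, -59.6, 49.3], [270.0, 180.0]), (0.77, [266.6, -231.3, 13.1], [341.0, 262.0])]
frame_top_hole [(0.68, [266.9, -231.4, 14.0], [341.0, 262.0])]
stand [(0.72, [502.5, 180.6, 53.6], [184.0, 192.0])]
pin [(0.44, [510.3, 190.0, 83.0], [178.0, 188.0])]
specimen_jar [(0.71, [389.2, 180.2, 63.0], [187.0, 233.0])]
label_roll [(0.52, [389.6, -208.8, 24.4], [327.0, 219.0])]
mould [(0.52, [393.4, 114.3, 6.4], [213.0, 231.0])]
cassette [(0.71, [653.8, 57.2, 7.1], [225.0, 142.0])]
```

View pics/scene0.png

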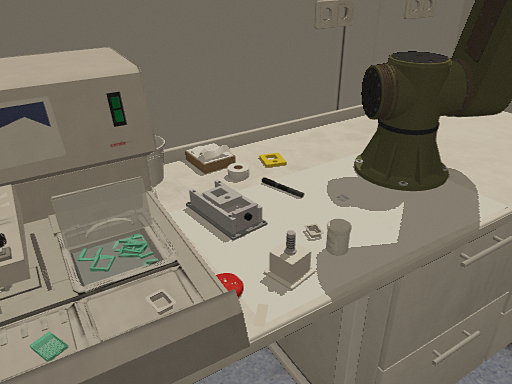

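View pics/top0.png

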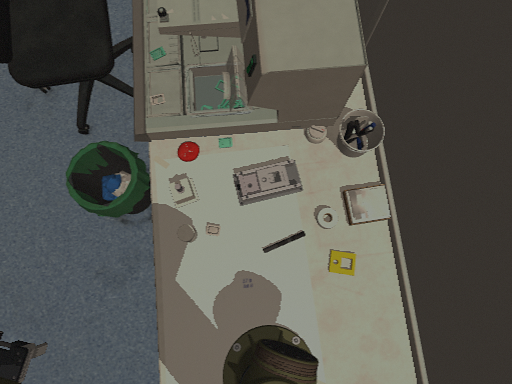

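```bash
python3 - <<'E'
import cv2
a=cv2.imread('pics/scene0.png')[160:300,140:340]; cv2.imwrite('pics/scene0z.png',cv2.resize(a,None,fx=4,fy=4,interpolation=cv2.INTER_CUBIC))
a=cv2.imread('pics/top0.png')[140:240,180:320]; cv2.imwrite('pics/top0z.png',cv2.resize(a,None,fx=5.5,fy=5.5,interpolation=cv2.INTER_CUBIC))
E
```

```text
(no output)
```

View pics/scene0z.png

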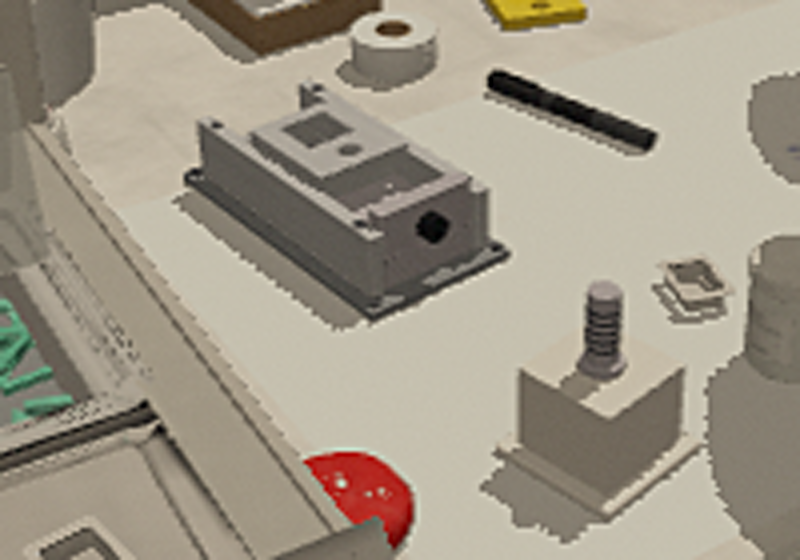

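View pics/top0z.png

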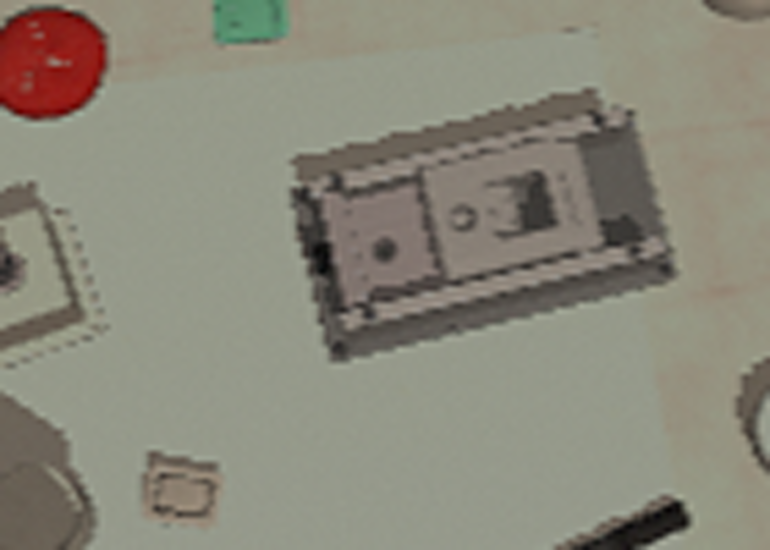

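```bash
python3 - <<'E'
from h import *
p=camera("top")
q=lambda x,y,z: pix2z(p,x/5.5+180,y/5.5+140,z)
for n,x,y,z in [("bLL",337,358,5),("bRL",672,275,5),("socket",385,250,24),("tophole",462,217,51),("topframe L up",425,170,51),("L low",447,282,51),("R up",582,140,51),("R low",604,245,51),("railLlow",335,320,44),("railRlow",660,245,44),("railLup",320,185,44),("railRup",630,112,44)]:
    print(n,q(x,y,z).round(1))
w=camera("wrist"); save(w,"wrist0.png"); R,t=RT(w); print((-R.T@t).round(),R.round(2))
s=read_state(); print(s["eef_pos"])
E
```

```text
bLL [458.5  27.9   5. ]
bRL [ 483.9 -153.7    5. ]
socket [509.5  -3.2  24. ]
tophole [516.3 -43.9  51. ]
topframe L up [543.  -27.8  51. ]
L low [483.4 -32.5  51. ]
R up [ 550.2 -110.    51. ]
R low [ 493.9 -114.2   51. ]
railLlow [471.4  26.   44. ]
railRlow [ 492.4 -143.7   44. ]
railLup [542.8  26.7  44. ]
railRup [ 564.5 -137.6   44. ]
[112. 543. 386.] [[ 0.33  0.95 -0.  ]
 [ 0.92 -0.32  0.24]
 [ 0.23 -0.08 -0.97]]
[178.63003674 520.15800925 227.44637335]
```

View pics/wrist0.png

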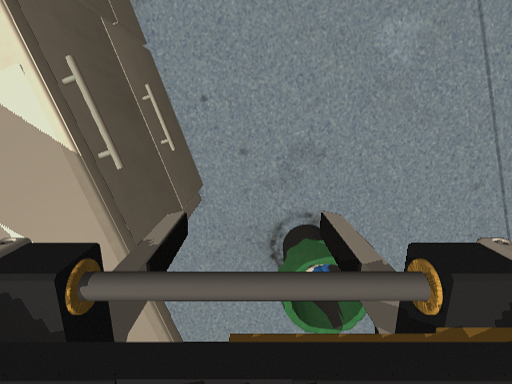

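Call:
jog_arm --pt "-3.26 -2.98 0 0 0 0 9.4" --pt "-3.26 -2.98 0 0 0 0 9.4" --pt "-3.26 -2.98 0 0 0 0 9.4" --pt "-3.26 -2.98 0 0 0 0 9.4" --pt "-3.26 -2.98 0 0 0 0 9.4" --pt "-3.26 -2.98 0 0 0 0 9.4" --pt "-3.26 -2.98 0 0 0 0 9.4" --pt "-3.26 -2.98 0 0 0 0 9.4" --pt "-3.26 -2.98 0 0 0 0 9.4" --pt "-3.26 -2.98 0 0 0 0 9.4" --pt "-3.26 -2.98 0 0 0 0 9.4" --pt "-3.26 -2.98 0 0 0 0 9.4" --pt "-3.26 -2.98 0 0 0 0 9.4" --pt "-3.26 -2.98 0 0 0 0 9.4" --pt "-3.26 -2.98 0 0 0 0 9.4" --pt "-3.26 -2.98 0 0 0 0 9.4"

```text
clock: 3.3
eef_pos: [517.6, -101.6, 227.5]
eef_rot: [3.142, 0.0, 2.811]
wrist_force: [0.4, -0.0, 0.2]
finger_gap: 94.1
```

Call:
jog_arm --pt "0 0 0 0 0 10.6 9.4" --pt "0 0 0 0 0 10.6 9.4" --pt "0 0 0 0 0 10.6 9.4" --pt "0 0 0 0 0 10.6 9.4" --pt "0 0 0 0 0 10.6 9.4" --pt "0 0 0 0 0 10.5 9.4" --pt "0 0 0 0 0 0 9.4"

```text
clock: 4.18
eef_pos: [517.1, -100.2, 227.5]
eef_rot: [3.142, 0.0, 1.704]
wrist_force: [-0.9, 0.7, -0.4]
finger_gap: 94.0
```

```bash
python3 - <<'E'
from h import *
w=camera("wrist"); save(w,"wrist1.png"); R,t=RT(w); print((-R.T@t).round(),R.round(2))
s=read_state(); print(s["clock"],s["eef_pos"],s["eef_rot"],np.degrees(s["eef_rot"][2]),s["wrist_force"],s["joints"])
for o in ["frame_bottom","frame_middle","frame_top","frame_top_hole","frame_middle_hole","frame_bottom_hole","jig_deck"]:
    r=recognise(w,o); print(o,[(round(x["conf"],2),c2w(w,x["centre"]).round(1).tolist(),w2pix(w,c2w(w,x["centre"])).round().tolist()) for x in r[:3]])
E
```

```text
[507. -31. 386.] [[ 0.99  0.13 -0.  ]
 [ 0.13 -0.96  0.24]
 [ 0.03 -0.24 -0.97]]
4.225 [ 517.0935231  -100.19953119  227.46139137] [-3.14159264e+00  1.20922164e-05  1.70668145e+00] 97.78564428527471 [ 0.52336759 -0.64573564 -0.08155793] [-2.60940821e-01  2.48031397e-01  1.58692307e+00 -1.15575353e-05
  1.30663352e+00 -3.96822931e-01]
frame_bottom [(0.63, [518.8, -71.5, 35.5], [258.0, 155.0])]
frame_middle [(0.84, [517.6, -97.2, 42.8], [255.0, 176.0])]
frame_top [(0.69, [264.5, -215.3, 10.6], [76.0, 227.0]), (0.65, [515.6, -51.1, 52.9], [258.0, 140.0])]
frame_top_hole [(0.76, [266.0, -216.9, 9.3], [77.0, 227.0]), (0.64, [518.2, -54.3, 55.8], [260.0, 143.0]), (0.16, [522.1, -74.3, 36.9], [261.0, 158.0])]
frame_middle_hole [(0.92, [516.1, -96.8, 41.7], [254.0, 175.0])]
frame_bottom_hole [(0.51, [522.5, -77.7, 37.1], [261.0, 161.0]), (0.18, [519.8, -97.7, 40.8], [256.0, 176.0])]
jig_deck [(0.91, [516.3, -17.3, 23.6], [262.0, 113.0])]
```

View pics/wrist1.png

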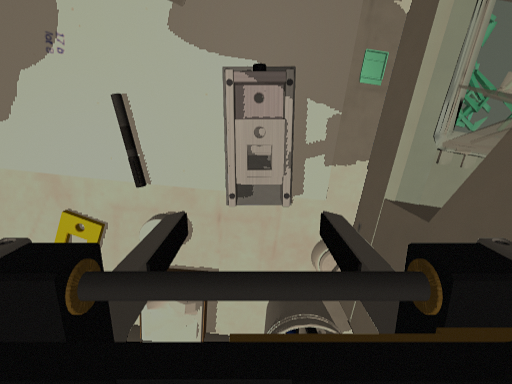

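```bash
python3 - <<'E'
import cv2
a=cv2.imread('pics/wrist1.png')[55:220,205:310]; cv2.imwrite('pics/wrist1z.png',cv2.resize(a,None,fx=3.6,fy=3.6,interpolation=cv2.INTER_CUBIC)[:600])
E
```

```text
(no output)
```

View pics/wrist1z.png

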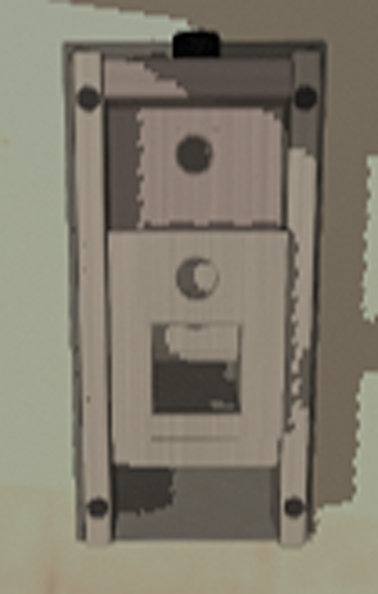

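```bash
python3 - <<'E'
from h import *
w=camera("wrist")
q=lambda x,y,z: pix2z(w,x/3.6+205,y/3.6+55,z)
for n,x,y,z in [("innerL far",103,55,44),("innerL near",114,543,44),("innerR far",291,55,44),("innerR near",279,543,44),("outL far",73,52,44),("outL near",86,543,44),("outR far",316,52,44),("outR near",305,543,44),
 ("bolt1",88,98,44),("bolt2",305,98,44),("bolt3",97,507,44),("bolt4",293,507,44),("socket",194,154,24),("tophole",197,278,51),("frame+x",199,230,51),("frame-x",196,466,51),("stop face",197,107,24),("stoptop",197,98,52),("win+",196,323,51),("win-",195,412,51)]:
    print(n,q(x,y,z).round(1))
E
```

```text
innerL far [476.   25.1  44. ]
innerL near [ 499.  -140.6   44. ]
innerR far [537.   33.2  44. ]
innerR near [ 559.4 -132.6   44. ]
outL far [466.1  24.7  44. ]
outL near [ 488.8 -142.    44. ]
outR far [545.   35.2  44. ]
outR near [ 568.9 -131.3   44. ]
bolt1 [472.5  11.3  44. ]
bolt2 [543.7  20.7  44. ]
bolt3 [ 491.2 -127.8   44. ]
bolt4 [ 562.3 -118.3   44. ]
socket [5.098e+02 2.000e-01 2.400e+01]
tophole [516.1 -41.5  51. ]
frame+x [514.6 -25.8  51. ]
frame-x [ 524.7 -106.2   51. ]
stop face [508.8  15.9  24. ]
stoptop [508.3  15.   52. ]
win+ [517.8 -56.4  51. ]
win- [521.7 -87.   51. ]
```

Call:
jog_arm --pt "-1.4 0.35 2.5 0 0 0 0.6" --pt "-1.37 0.35 2.5 0 0 0 0.6" --pt "0 0 3 0 0 0 0.6" --pt "0 0 3 0 0 0 0.6" --pt "0 0 3 0 0 0 0.6" --pt "0 0 0 0 0 0 0.6" --pt "0 0 0 0 0 0 0.6" --squeeze 20

```text
clock: 5.5
eef_pos: [528.2, -126.9, 88.7]
eef_rot: [3.14, 0.001, 1.703]
wrist_force: [-0.1, 0.5, -0.0]
finger_gap: 27.5
```

```bash
python3 - <<'E'
from h import *
w=camera("wrist"); save(w,"wrist2.png"); s=read_state(); print(s["clock"],s["eef_pos"],s["wrist_force"],s["finger_gap"])
E
```

```text
5.55 [ 528.34311282 -126.92985882   88.89772673] [-0.62549978  0.18512946 -0.70743664] 23.61564062678442
```

View pics/wrist2.png

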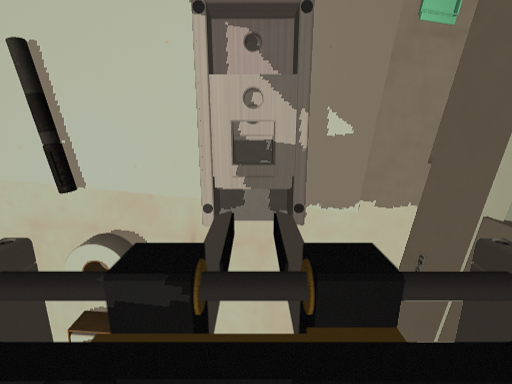

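Call:
jog_arm --pt "0 0 1.2 0 0 0 0.6" --pt "0 0 1.0 0 0 0 0.6" --pt "0 0 1.0 0 0 0 0.6" --pt "0 0 0.8 0 0 0 0.6" --pt "0 0 0.6 0 0 0 0.6" --pt "0 0 0.4 0 0 0 0.6" --pt "0 0 0.2 0 0 0 0.6"

```text
clock: 6.42
eef_pos: [527.7, -126.8, 35.3]
eef_rot: [3.142, 0.0, 1.703]
wrist_force: [0.3, 0.0, -0.9]
finger_gap: 6.2
```

Call:
jog_arm --pt "0.3 0 0 0 0 0 0.6" --pt "0.3 0 0 0 0 0 0.6" --pt "0.3 0 0 0 0 0 0.6" --pt "0.3 0 0 0 0 0 0.6" --pt "0.3 0 0 0 0 0 0.6"

```text
clock: 7.05
eef_pos: [525.9, -111.8, 35.7]
eef_rot: [3.141, 0.0, 1.702]
wrist_force: [-0.0, -2.2, 1.5]
finger_gap: 6.3
```

Call:
jog_arm --pt "0.3 0 0 0 0 0 0.6" --pt "0.3 0 0 0 0 0 0.6" --pt "0.3 0 0 0 0 0 0.6" --pt "0.3 0 0 0 0 0 0.6" --pt "0.3 0 0 0 0 0 0.6"

```text
clock: 7.68
eef_pos: [523.7, -96.8, 35.5]
eef_rot: [3.142, 0.0, 1.703]
wrist_force: [0.9, -2.9, 2.5]
finger_gap: 6.0
```

Call:
jog_arm --pt "0.3 0 0 0 0 0 0.6" --pt "0.3 0 0 0 0 0 0.6" --pt "0.3 0 0 0 0 0 0.6"

```text
clock: 8.05
eef_pos: [522.5, -87.9, 35.4]
eef_rot: [-3.142, -0.0, 1.702]
wrist_force: [-0.0, -2.7, 2.6]
finger_gap: 6.1
```

```bash
python3 - <<'E'
from h import *
w=camera("wrist"); save(w,"wrist3.png"); s=read_state(); print(s["clock"],s["eef_pos"],s["wrist_force"],s["finger_gap"])
E
```

```text
8.1 [522.44664024 -87.60037315  35.39611275] [ 0.65692481 -1.82588376  1.55089737] 5.684768557906228
```

View pics/wrist3.png

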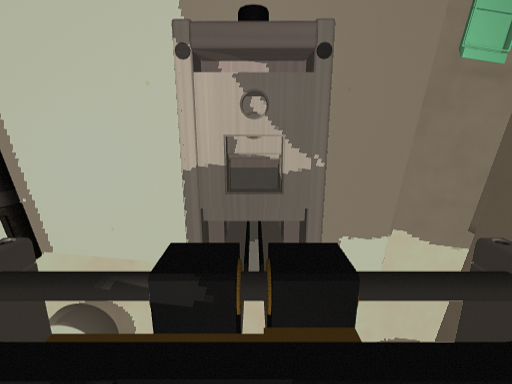

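Call:
jog_arm --pt "0.3 0 0 0 0 0 0.6" --pt "0.3 0 0 0 0 0 0.6" --pt "0.3 0 0 0 0 0 0.6" --pt "0.3 0 0 0 0 0 0.6" --pt "0.3 0 0 0 0 0 0.6"

```text
clock: 8.72
eef_pos: [520.5, -73.0, 35.4]
eef_rot: [-3.141, -0.0, 1.703]
wrist_force: [0.3, -2.5, 0.6]
finger_gap: 6.1
```

Call:
jog_arm --pt "0.1 0 0 0 0 0 0.6" --pt "0.1 0 0 0 0 0 0.6" --pt "0.1 0 0 0 0 0 0.6" --pt "0.1 0 0 0 0 0 0.6"

```text
clock: 9.22
eef_pos: [520.0, -69.2, 35.4]
eef_rot: [-3.141, -0.0, 1.702]
wrist_force: [-0.3, -1.5, 0.5]
finger_gap: 6.0
```

```bash
python3 - <<'E'
from h import *
w=camera("wrist"); save(w,"wrist4.png"); s=read_state(); print(s["clock"],s["eef_pos"],s["wrist_force"],s["finger_gap"])
E
```

```text
9.275 [519.99085183 -69.09658766  35.40430865] [ 0.56380129 -1.86764451  0.84866228] 6.272313044856958
```

View pics/wrist4.png

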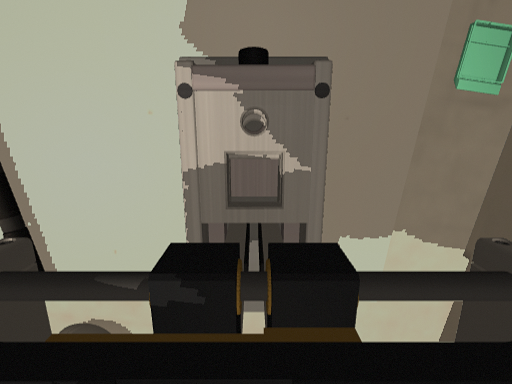

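Call:
jog_arm --pt "0.08 0 0 0 0 0 0.6" --pt "0.08 0 0 0 0 0 0.6"

```text
clock: 9.52
eef_pos: [519.8, -67.6, 35.4]
eef_rot: [-3.141, -0.0, 1.702]
wrist_force: [0.0, -2.5, -0.1]
finger_gap: 5.7
```

Call:
jog_arm --pt "0.08 0 0 0 0 0 0.6" --pt "0.08 0 0 0 0 0 0.6"

```text
clock: 9.78
eef_pos: [519.6, -66.1, 35.4]
eef_rot: [-3.142, 0.0, 1.703]
wrist_force: [-1.0, -3.2, -0.3]
finger_gap: 6.0
```

Call:
jog_arm --pt "0.08 0 0 0 0 0 0.6"

```text
clock: 9.9
eef_pos: [519.5, -65.2, 35.4]
eef_rot: [-3.142, -0.0, 1.702]
wrist_force: [0.6, -3.2, -0.3]
finger_gap: 5.8
```

Call:
jog_arm --pt "0.08 0 0 0 0 0 0.6"

```text
clock: 10.02
eef_pos: [519.4, -64.4, 35.4]
eef_rot: [-3.142, -0.0, 1.702]
wrist_force: [0.2, -3.0, -0.1]
finger_gap: 5.8
```

Call:
jog_arm --pt "0.06 0 0 0 0 0 0.6"

```text
clock: 10.15
eef_pos: [519.3, -63.8, 35.4]
eef_rot: [-3.142, -0.0, 1.702]
wrist_force: [0.6, -2.3, -0.7]
finger_gap: 6.0
```

Call:
jog_arm --pt "0.05 0 0 0 0 0 0.6"

```text
clock: 10.28
eef_pos: [519.3, -63.7, 35.4]
eef_rot: [3.142, 0.001, 1.703]
wrist_force: [1.0, -8.9, -1.5]
finger_gap: 5.7
```

Call:
jog_arm --pt "0.05 0 0 0 0 0 0.6"

```text
clock: 10.4
eef_pos: [519.3, -63.6, 35.5]
eef_rot: [3.141, 0.001, 1.703]
wrist_force: [-0.1, -11.9, -2.3]
finger_gap: 5.9
```

Call:
jog_arm --pt "0.05 0 0 0 0 0 0.6"

```text
clock: 10.52
eef_pos: [519.3, -63.6, 35.5]
eef_rot: [3.141, 0.002, 1.703]
wrist_force: [1.2, -16.3, -2.0]
finger_gap: 6.2
```

Call:
jog_arm --pt "-0.4 0 0 0 0 0 0.6" --pt "-1.0 0 0 0 0 0 0.6" --pt "0 0 -3 0 0 0 0.6" --pt "0 0 -5 0 0 0 4" --pt "0 0 -5 0 0 0 4" --pt "0 0 0 0 0 0 4" --pt "0 0 0 0 0 0 4"

```text
clock: 11.4
eef_pos: [520.6, -76.3, 164.6]
eef_rot: [-3.141, -0.0, 1.702]
wrist_force: [0.5, 0.3, -0.6]
finger_gap: 39.9
```

```bash
python3 - <<'E'
from h import *
w=camera("wrist"); save(w,"wrist5.png"); s=read_state(); print(s["clock"],s["eef_pos"],s["wrist_force"],s["finger_gap"])
a=cv2.imread('pics/wrist5.png')[60:260,170:340]; cv2.imwrite('pics/wrist5z.png',cv2.resize(a,None,fx=3,fy=3,interpolation=cv2.INTER_CUBIC))
h=[510.75,-1.2]; print("pred hole px",w2pix(w,h+[51]),w2pix(w,h+[24]))
for o in ["frame_top_hole","frame_middle_hole"]:
    r=recognise(w,o); print(o,[(round(x["conf"],2),c2w(w,x["centre"]).round(1).tolist(),w2pix(w,c2w(w,x["centre"])).round().tolist()) for x in r[:3]])
p=camera("scene"); save(p,"scene5.png")
for nm,p in [("scene",p),("top",camera("top"))]:
  for o in ["pin","stand"]:
    for r in regions_of(p,o)[:2]:
        m=r["mask"]; ys,xs=np.nonzero(m); print(nm,o,r["conf"],xs.min(),xs.max(),ys.min(),ys.max(),xs.mean(),ys.mean())
E
```

```text
11.45 [520.41518829 -76.28455593 164.10285829] [0.0534312  0.33102947 0.22478604] 39.767296699405826
pred hole px [254.42780871 116.36336134] [254.38718164 116.89772168]
frame_top_hole [(0.96, [510.3, -13.4, 56.1], [252.0, 129.0]), (0.93, [277.8, -208.6, 8.2], [54.0, 258.0])]
frame_middle_hole []
scene pin 0.67 285 296 231 254 290.42424242424244 243.28138528138527
scene stand 0.78 264 314 242 289 289.6448160535117 265.6809364548495
top pin 0.6 175 184 184 192 179.40625 188.09375
top stand 0.83 170 197 179 206 184.40434782608696 192.40434782608696
```

View pics/wrist5z.png

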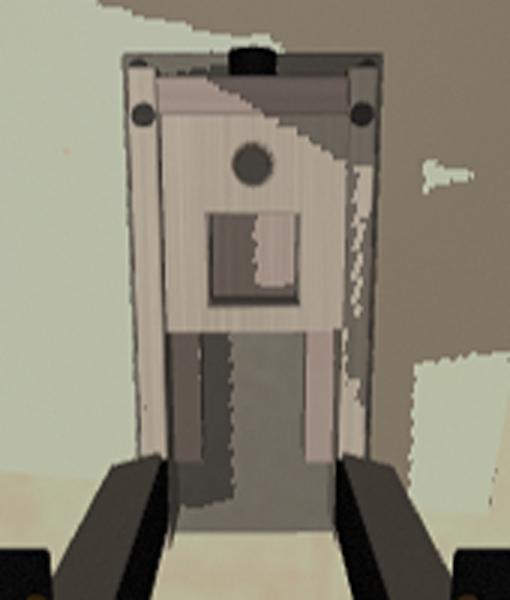

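Call:
jog_arm --pt "0 0 -3 0 0 0 6" --pt "4.1 0.4 -1 0 0 0 6" --pt "4.1 0.4 0 0 0 0 6" --pt "4.1 0.4 0 0 0 0 6" --pt "4.1 0.4 0 0 0 0 6" --pt "4.1 0.4 0 0 0 0 6" --pt "0 0 0 0 0 0 6"

```text
clock: 12.72
eef_pos: [513.6, 131.6, 205.3]
eef_rot: [-3.141, -0.0, 1.706]
wrist_force: [-0.5, -0.1, -0.9]
finger_gap: 60.3
```

```bash
python3 - <<'E'
from h import *
w=camera("wrist"); save(w,"wrist6.png"); s=read_state(); print(s["clock"],s["eef_pos"],s["finger_gap"]); R,t=RT(w); print((-R.T@t))
for o in ["pin","stand"]:
    r=recognise(w,o); print(o,[(round(x["conf"],2),c2w(w,x["centre"]).round(1).tolist(),w2pix(w,c2w(w,x["centre"])).round().tolist()) for x in r[:3]])
a=cv2.imread('pics/wrist6.png')[0:260,150:400]; cv2.imwrite('pics/wrist6z.png',cv2.resize(a,None,fx=2.3,fy=2.3,interpolation=cv2.INTER_CUBIC))
E
```

```text
12.775 [513.7078182  130.28656461 205.28509692] 59.91113493464086
[503.64126417 201.18349143 363.44172737]
pin [(0.63, [511.9, 194.8, 92.0], [261.0, 130.0])]
stand [(0.61, [508.2, 193.1, 50.1], [257.0, 130.0])]
```

View pics/wrist6z.png

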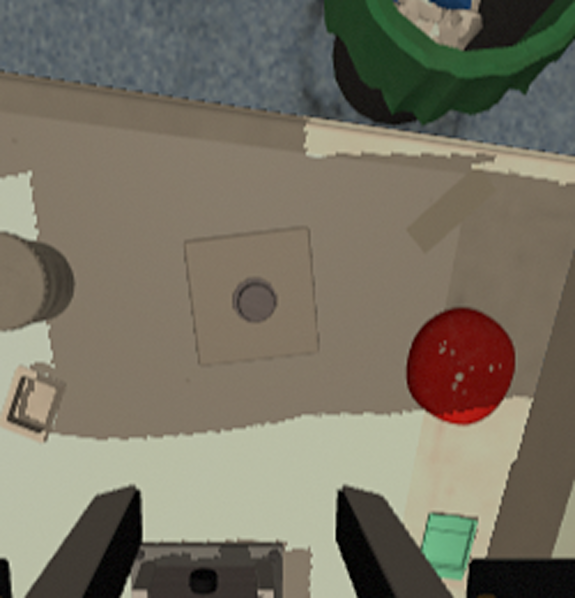

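```bash
python3 - <<'E'
from h import *
w=camera("wrist"); s=read_state()
for zx,zy,z in [(256,301,92),(254.5,300,54)]:
    g=pix2z(w,150+zx/2.3,zy/2.3,z); print(g)
    d=g[:2]-s["eef_pos"][:2]; h=s["eef_rot"][2]; print(s["eef_pos"],"toolx",d@[np.cos(h),np.sin(h)],"tooly",d@[np.sin(h),-np.cos(h)])
E
```

```text
[512.6888242  191.21325696  92.        ]
[513.98120673 128.71330148 205.41207865] toolx 62.134468348451236 tooly 6.8718651657515295
[513.08129009 190.55524679  54.        ]
[513.98120673 128.71330148 205.41207865] toolx 61.430883359745316 tooly 7.1751390024788755
```

Call:
jog_arm --pt "3.1 0.35 1 0 0 0 5" --pt "3.1 0.35 2 0 0 0 5" --pt "0 0 3 0 0 0 5" --pt "0 0 3 0 0 0 5" --pt "0 0 2 0 0 0 5" --pt "0 0 1 0 0 0 5" --pt "0 0 0.3 0 0 0 5" --pt "0 0 0 0 0 0 5"

```text
clock: 13.92
eef_pos: [513.0, 191.8, 83.0]
eef_rot: [3.141, -0.0, 1.702]
wrist_force: [0.1, -0.7, 0.2]
finger_gap: 50.0
```

```bash
python3 - <<'E'
from h import *
p=camera("scene"); save(p,"scene7.png"); s=read_state(); print(s["clock"],s["eef_pos"],s["eef_rot"],s["finger_gap"],s["wrist_force"])
a=cv2.imread('pics/scene7.png')[160:310,210:360]; cv2.imwrite('pics/scene7z.png',cv2.resize(a,None,fx=4,fy=4,interpolation=cv2.INTER_CUBIC))
E
```

```text
13.975 [513.08153333 191.92994314  83.18764018] [ 3.14047280e+00 -1.96466996e-04  1.70230214e+00] 50.061469863991356 [-0.18027058  0.13494692  1.05342023]
```

View pics/scene7z.png

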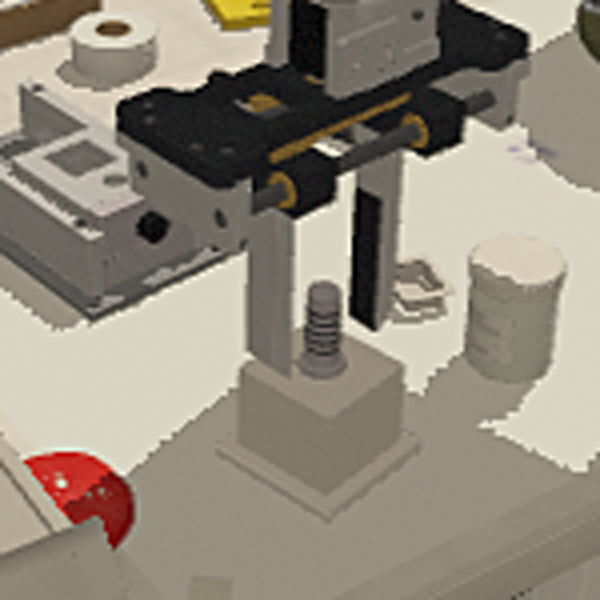

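Call:
jog_arm --pt "-0.05 0 0.1 0 0 0 2.0" --pt "0 0 0 0 0 0 2.0" --pt "0 0 0 0 0 0 2.0" --pt "0 0 0 0 0 0 1.5" --pt "0 0 0 0 0 0 1.3" --pt "0 0 0 0 0 0 1.3" --squeeze 10

```text
clock: 14.72
eef_pos: [512.8, 191.5, 81.5]
eef_rot: [3.141, -0.0, 1.703]
wrist_force: [0.4, -0.1, 1.0]
finger_gap: 15.5
```

Call:
jog_arm --pt "0 0 0 0 0 0 1.0" --pt "0 0 0 0 0 0 1.0" --squeeze 10

```text
clock: 14.98
eef_pos: [512.8, 191.5, 81.5]
eef_rot: [3.141, -0.0, 1.703]
wrist_force: [0.8, 0.2, 1.7]
finger_gap: 15.6
```

Call:
jog_arm --pt "0 0 0 0 0 0 1.0" --pt "0 0 -0.5 0 0 0 1.0" --pt "0 0 -1.0 0 0 0 1.0" --pt "0 0 -1.5 0 0 0 1.0" --pt "0 0 -2 0 0 0 1.0" --pt "0 0 -3 0 0 0 1.0" --pt "0 0 0 0 0 0 1.0" --squeeze 30

```text
clock: 15.85
eef_pos: [513.7, 191.8, 164.2]
eef_rot: [3.137, -0.001, 1.703]
wrist_force: [0.0, 0.2, -1.7]
finger_gap: 15.2
```

```bash
python3 - <<'E'
from h import *
p=camera("scene"); save(p,"scene8.png"); s=read_state(); print(s["clock"],s["eef_pos"],s["eef_rot"],s["finger_gap"],s["wrist_force"])
a=cv2.imread('pics/scene8.png')[160:310,210:360]; cv2.imwrite('pics/scene8z.png',cv2.resize(a,None,fx=4,fy=4,interpolation=cv2.INTER_CUBIC))
w=camera("wrist"); save(w,"wrist8.png")
for nm,q in [("s",p),("w",w)]:
  for o in ["pin","pin_tip"]:
    r=recognise(q,o); print(nm,o,[(round(x["conf"],2),c2w(q,x["centre"]).round(1).tolist(),w2pix(q,c2w(q,x["centre"])).round().tolist()) for x in r[:3]])
E
```

```text
15.9 [513.02346615 191.566781   162.45076264] [ 3.13954529e+00 -3.56455351e-04  1.70252642e+00] 15.57744622488676 [-0.37012337 -0.56026144 -1.46329998]
s pin [(0.64, [513.3, 193.4, 136.2], [291.0, 211.0])]
s pin_tip [(0.82, [513.3, 198.1, 131.8], [292.0, 214.0])]
w pin [(0.67, [510.1, 196.6, 168.9], [251.0, 233.0])]
w pin_tip [(0.64, [510.8, 199.4, 166.8], [253.0, 227.0])]
```

View pics/scene8z.png

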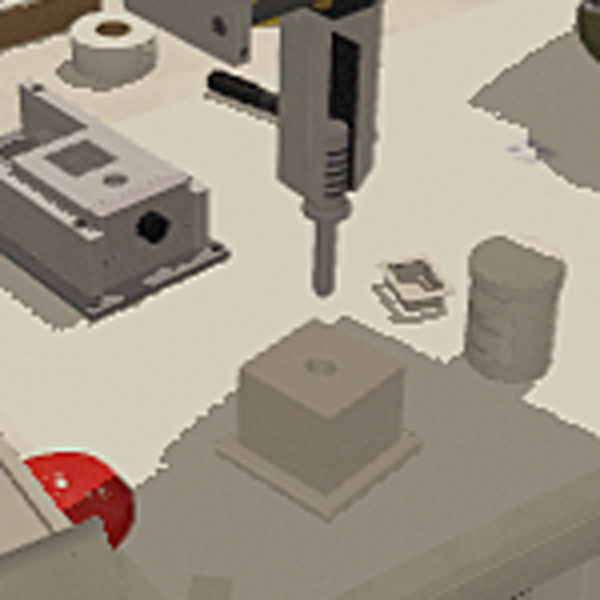

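View pics/wrist8.png

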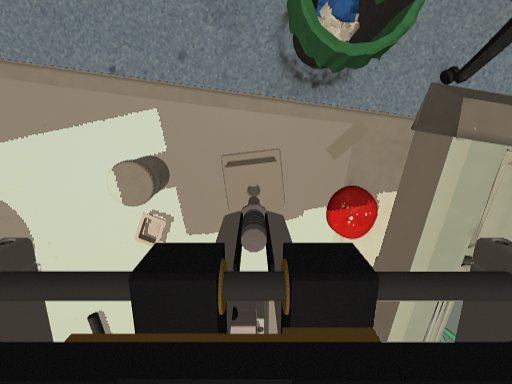

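Call:
jog_arm --pt "-1.5 -0.22 0 0 0 0 1.0" --pt "-3 -0.43 0 0 0 0 1.0" --pt "-3 -0.43 0 0 0 0 1.0" --pt "-3 -0.43 0 0 0 0 1.0" --pt "-3 -0.43 0 0 0 0 1.0" --pt "-3 -0.43 0 0 0 0 1.0" --pt "-1.5 -0.22 0 0 0 0 1.0" --pt "-0.93 -0.15 0 0 0 0 1.0" --pt "0 0 1.0 0 0 0 1.0" --pt "0 0 1.0 0 0 0 1.0" --pt "0 0 0 0 0 0 1.0"

```text
clock: 17.52
eef_pos: [510.0, 0.8, 140.3]
eef_rot: [-3.14, -0.0, 1.703]
wrist_force: [-0.1, 0.2, -0.6]
finger_gap: 15.2
```

```bash
python3 - <<'E'
from h import *
p=camera("scene"); save(p,"scene9.png"); s=read_state(); print(s["clock"],s["eef_pos"],s["eef_rot"],s["finger_gap"],s["wrist_force"])
a=cv2.imread('pics/scene9.png')[150:260,160:300]; cv2.imwrite('pics/scene9z.png',cv2.resize(a,None,fx=5,fy=5,interpolation=cv2.INTER_CUBIC))
w=camera("wrist"); save(w,"wrist9.png")
E
```

```text
17.575 [510.23421373   0.70889319 140.88857795] [-3.14051407e+00 -2.35536195e-04  1.70325896e+00] 15.35135061067087 [-0.24945722 -0.38045284 -0.398768  ]
```

View pics/scene9z.png

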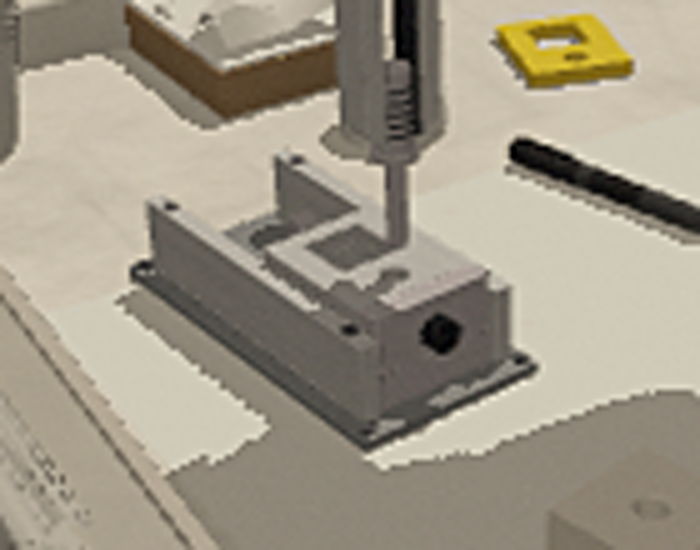

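View pics/wrist9.png

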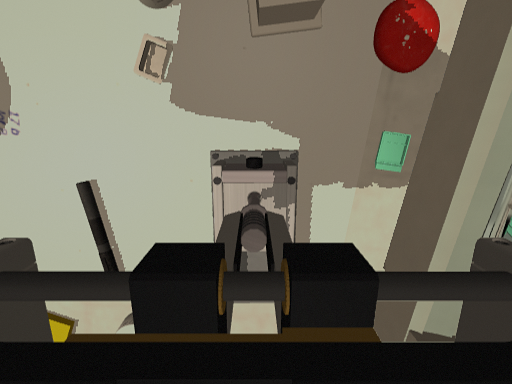

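```bash
python3 - <<'E'
from h import *
p=camera("scene"); s=read_state(); e=s["eef_pos"]; print(e)
f=lambda w:((w2pix(p,w)-[160,150])*5).round(1)
for n,dx,dy in [("0",0,0),("x+2",2,0),("y+2",0,2)]:
    print(n,f([e[0]+dx,e[1]+dy,e[2]-74.5]),f([e[0]+dx,e[1]+dy,51]))
E
```

```text
[510.57788552   0.54579528 141.54574534]
0 [387.5 238.6] [388.6 270.8]
x+2 [383.4 239.9] [384.6 272.1]
y+2 [389.8 240.6] [390.9 272.8]
```

```bash
python3 - <<'E'
from h import *
p=camera("scene"); save(p,"scene10.png")
a=p["image"][180:215,220:265][...,::-1]; cv2.imwrite('pics/scene10z.png',cv2.resize(a,None,fx=16,fy=16,interpolation=cv2.INTER_NEAREST))
E
```

```text
(no output)
```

View pics/scene10z.png

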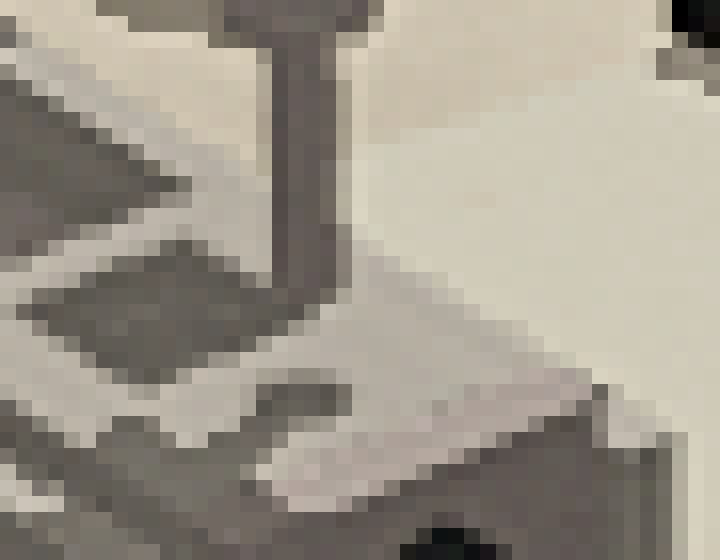

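Call:
jog_arm --pt "-0.08 0.03 0.5 0 0 0 1.0" --pt "0 0 0.6 0 0 0 1.0" --pt "0 0 0.2 0 0 0 1.0" --pt "0 0 0.2 0 0 0 1.0"

```text
clock: 18.23
eef_pos: [510.8, -0.6, 126.3]
eef_rot: [-3.141, -0.0, 1.702]
wrist_force: [-0.6, 0.4, -1.4]
finger_gap: 15.5
```

Call:
jog_arm --pt "0 0 0.15 0 0 0 1.0" --pt "0 0 0.15 0 0 0 1.0"

```text
clock: 18.48
eef_pos: [510.9, -0.5, 123.4]
eef_rot: [3.141, 0.0, 1.703]
wrist_force: [0.1, 0.6, -0.7]
finger_gap: 15.2
```

Call:
jog_arm --pt "0 0 0.15 0 0 0 1.0" --pt "0 0 0.1 0 0 0 1.0"

```text
clock: 18.73
eef_pos: [510.8, -0.6, 120.9]
eef_rot: [-3.142, -0.0, 1.702]
wrist_force: [0.1, -0.2, -0.3]
finger_gap: 15.0
```

Call:
jog_arm --pt "0 0 0.15 0 0 0 1.0" --pt "0 0 0.15 0 0 0 1.0"

```text
clock: 18.98
eef_pos: [510.8, -0.5, 117.8]
eef_rot: [-3.142, 0.0, 1.703]
wrist_force: [-0.3, -0.0, -0.7]
finger_gap: 15.6
```

Call:
jog_arm --pt "0 0 0.15 0 0 0 1.0" --pt "0 0 0.15 0 0 0 1.0"

```text
clock: 19.23
eef_pos: [510.8, -0.5, 114.8]
eef_rot: [-3.142, -0.0, 1.703]
wrist_force: [0.1, 0.6, -1.0]
finger_gap: 15.6
```

Call:
jog_arm --pt "0 0 0.15 0 0 0 1.0" --pt "0 0 0.15 0 0 0 1.0"

```text
clock: 19.48
eef_pos: [510.8, -0.5, 111.8]
eef_rot: [-3.142, -0.0, 1.703]
wrist_force: [-0.2, -1.0, -0.9]
finger_gap: 15.7
```

Call:
jog_arm --pt "0 0 0.15 0 0 0 1.0" --pt "0 0 0.15 0 0 0 1.0"

```text
clock: 19.73
eef_pos: [510.9, -0.5, 108.8]
eef_rot: [3.142, -0.0, 1.703]
wrist_force: [-0.1, -0.0, -1.7]
finger_gap: 15.4
```

Call:
jog_arm --pt "0 0 0.15 0 0 0 1.0" --pt "0 0 0.15 0 0 0 1.0"

```text
clock: 19.98
eef_pos: [510.9, -0.6, 105.9]
eef_rot: [3.142, 0.0, 1.703]
wrist_force: [0.2, 0.6, -0.7]
finger_gap: 15.6
```

Call:
jog_arm --pt "0 0 0.15 0 0 0 1.0" --pt "0 0 0.15 0 0 0 1.0"

```text
clock: 20.23
eef_pos: [510.9, -0.6, 102.9]
eef_rot: [3.142, -0.0, 1.702]
wrist_force: [-0.1, 0.1, -1.2]
finger_gap: 15.4
```

Call:
jog_arm --pt "0 0 0.15 0 0 0 1.0" --pt "0 0 0.15 0 0 0 1.0"

```text
clock: 20.48
eef_pos: [510.9, -0.6, 99.9]
eef_rot: [3.142, 0.0, 1.703]
wrist_force: [0.4, -0.3, -0.7]
finger_gap: 15.3
```

Call:
jog_arm --pt "0 0 0.1 0 0 0 1.0" --pt "0 0 0.1 0 0 0 1.0"

```text
clock: 20.72
eef_pos: [510.9, -0.5, 97.9]
eef_rot: [3.142, 0.0, 1.703]
wrist_force: [0.0, -0.3, -1.0]
finger_gap: 15.4
```

Call:
jog_arm --pt "0 0 0.1 0 0 0 1.0" --pt "0 0 0.1 0 0 0 1.0"

```text
clock: 20.98
eef_pos: [510.9, -0.6, 95.9]
eef_rot: [3.142, 0.0, 1.703]
wrist_force: [-0.7, 0.0, -0.8]
finger_gap: 15.6
```

Call:
jog_arm --pt "0 0 0.1 0 0 0 1.0" --pt "0 0 0.1 0 0 0 1.0"

```text
clock: 21.22
eef_pos: [510.9, -0.5, 93.9]
eef_rot: [3.142, 0.0, 1.703]
wrist_force: [0.3, -0.4, -0.4]
finger_gap: 15.5
```

Call:
jog_arm --pt "0 0 0.15 0 0 0 1.0" --pt "0 0 0.15 0 0 0 1.0"

```text
clock: 21.48
eef_pos: [510.8, -0.5, 90.8]
eef_rot: [-3.142, 0.0, 1.703]
wrist_force: [-0.0, 0.6, -0.4]
finger_gap: 15.6
```

Call:
jog_arm --pt "0 0 0.15 0 0 0 1.0" --pt "0 0 0.15 0 0 0 1.0"

```text
clock: 21.72
eef_pos: [510.9, -0.6, 87.8]
eef_rot: [-3.142, 0.0, 1.703]
wrist_force: [0.0, -0.4, -1.0]
finger_gap: 15.2
```

Call:
jog_arm --pt "0 0 0.1 0 0 0 1.0" --pt "0 0 0.1 0 0 0 1.0"

```text
clock: 21.98
eef_pos: [510.8, -0.6, 85.9]
eef_rot: [-3.142, 0.0, 1.703]
wrist_force: [-0.3, 0.2, -0.9]
finger_gap: 15.4
```

Call:
jog_arm --pt "0 0 0.1 0 0 0 1.0" --pt "0 0 0.1 0 0 0 1.0"

```text
clock: 22.22
eef_pos: [510.9, -0.6, 83.9]
eef_rot: [3.142, 0.0, 1.703]
wrist_force: [-1.2, 0.5, 0.2]
finger_gap: 15.2
```

Call:
jog_arm --pt "0 0 0.05 0 0 0 1.0"

```text
clock: 22.35
eef_pos: [510.8, -0.5, 83.4]
eef_rot: [-3.142, -0.0, 1.702]
wrist_force: [0.4, 0.2, 0.1]
finger_gap: 15.6
```

Call:
jog_arm --pt "0 0 0.05 0 0 0 1.0"

```text
clock: 22.48
eef_pos: [510.9, -0.5, 82.9]
eef_rot: [3.142, 0.0, 1.702]
wrist_force: [1.1, -0.4, -0.9]
finger_gap: 15.4
```

Call:
jog_arm --pt "0 0 0.05 0 0 0 1.0"

```text
clock: 22.6
eef_pos: [510.9, -0.6, 82.5]
eef_rot: [3.141, 0.0, 1.703]
wrist_force: [-1.2, -0.3, 4.4]
finger_gap: 15.4
```

Call:
jog_arm --pt "0 0 0.03 0 0 0 1.0"

```text
clock: 22.72
eef_pos: [510.9, -0.6, 82.4]
eef_rot: [3.141, 0.0, 1.703]
wrist_force: [-1.8, 0.1, 6.5]
finger_gap: 15.2
```

Call:
jog_arm --pt "0 0 0 0 0 0 1.8" --pt "0 0 0 0 0 0 2.4" --pt "0 0 0 0 0 0 3.5" --pt "0 0 0 0 0 0 3.5" --pt "0 0 0 0 0 0 3.5"

```text
clock: 23.35
eef_pos: [510.9, -0.5, 82.1]
eef_rot: [-3.142, -0.0, 1.703]
wrist_force: [0.1, 0.3, -0.4]
finger_gap: 35.0
```

Call:
jog_arm --pt "0 0 -2 0 0 0 3.5" --pt "0 0 -3 0 0 0 3.5" --pt "0 0 -4 0 0 0 3.5" --pt "-2 0 -4 0 0 0 3.5" --pt "-3 0 0 0 0 0 3.5" --pt "-3 0 0 0 0 0 3.5" --pt "0 0 0 0 0 0 3.5" --pt "0 0 0 0 0 0 3.5"

```text
clock: 24.35
eef_pos: [521.2, -79.4, 212.0]
eef_rot: [-3.141, -0.0, 1.702]
wrist_force: [0.2, 0.1, -0.2]
finger_gap: 34.7
```

```bash
python3 - <<'E'
from h import *
w=camera("wrist"); save(w,"wrist11.png"); p=camera("scene"); save(p,"scene11.png")
s=read_state(); print(s["clock"],s["eef_pos"],s["finger_gap"],s["wrist_force"])
a=w["image"][60:260,150:360][...,::-1]; a=cv2.resize(a,None,fx=2.8,fy=2.8,interpolation=cv2.INTER_CUBIC); cv2.imwrite('pics/w11z.png',a)
a=p["image"][150:260,170:300][...,::-1]; cv2.imwrite('pics/s11z.png',cv2.resize(a,None,fx=5,fy=5,interpolation=cv2.INTER_CUBIC))
for q in (p,w):
    for r in regions_of(q,"pin")[:1]:
        ys,xs=np.nonzero(r["mask"]); print(r["conf"],xs.min(),xs.max(),ys.min(),ys.max())
    print([w2pix(q,[510.8,-.9,z]).round(1) for z in (51,55,93)])
E
```

```text
24.45 [521.31160438 -79.09494361 212.11462546] 34.89013149920982 [-0.46422763 -0.10788052  0.59604869]
0.7 326 351 219 255
[array([237.3, 203.9]), array([237.3, 202.3]), array([236.7, 186.8])]
0.63 244 262 102 120
[array([254.2, 114.1]), array([254.2, 114. ]), array([254.2, 112.9])]
```

View pics/w11z.png

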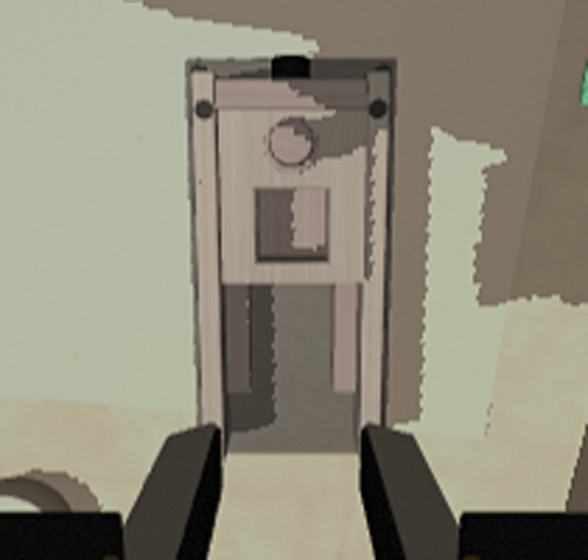

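View pics/s11z.png

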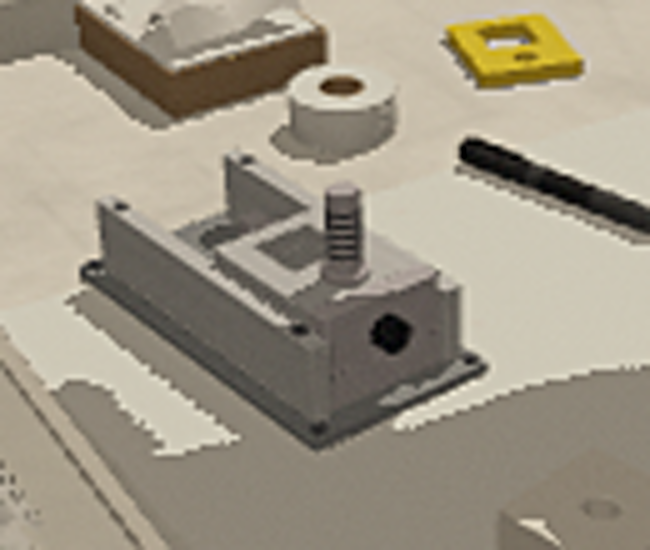

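```bash
python3 -c "
from cell import *
print(sign_off())"
```

```text
the job is handed in; nothing more can be done
None
```

The job is handed in. The frames are up against the stop, and the pin is down through all three into the socket with its collar on the top frame. It took about 24.5 s of the 54 s allowed.

- **Frames:** I lowered the nearly closed fingers into the groove and pushed all three frames together. They slid at about 3 N. The last push against the stop measured about 16 N, under the 25 N limit.
- **Pin:** I gripped it in the stand and lifted it straight up. It went down through the frames in 1–1.5 mm steps with under 2 N at each reading. The collar met the top frame at TCP height 82.5 mm, exactly where the stand height predicted. I seated it with about 6.5 N and let go.
- **Last checks:** After backing off, the wrist and scene pictures show the collar flat on the top frame and the frames against the stop. The gripper is well clear and the wrist force is about zero. The objects visible in those last pictures looked undisturbed; I did not check every one.
- **Disagreements:** Two measurements did not match, but neither affected the result:
  - The scene camera's calibration was off by about 2 px.
  - In the last scene picture the pin-finding network marked a region away from the jig, where the pin was not. I judged that picture by eye, and the wrist picture's region agreed with the pin.

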